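# Draw the framing vise open to the blue rider

## Robot

A 6-joint arm with a two-finger parallel gripper is mounted at the origin on the work surface. World frame = base frame: x ahead of the robot, y to its left, z up, the work surface at z = 0. Lengths are in m, angles in rad, forces in N, time in s.
With the tool pointing down it reaches from about 0.275 to 0.975 m from the base axis. Payload 8.4 kg.
Tool frame: the origin (TCP) lies on the centre line of the jaws, within the pads' length; the fingertips stand 14 mm ahead of it and the grasp point (between the pads) lies 5 mm behind it; z points along the fingers, y is the direction in which the jaws open and shut (so a half turn about z gives the same grasp; the last joint's range is limited). The gripper opens to 92 mm and grips with 3 to 60 N. Pads are 20 mm wide; open, the fingers measure 128 mm over their backs; the gripper's body (75 mm by 189 mm) begins 69 mm behind the grasp point.
Start: joints at [-1.2, 0.353, 1.633, -0, 1.155, -0.002], TCP at [0.228, -0.582, 0.229] pointing down, gripper open.
Joint ranges: [-2.63, 2.63], [-0.92, 2.1], [0.06, 2.66], [-1.3, 4.44], [0, 2.69], [-3.02, 3.02]. Speed limits (rad/s): [2.22, 2.22, 2.79, 3.14, 3.14, 3.14].

## Interface

Orientations are given as [roll, pitch, yaw] about the fixed x, y, z axes, in that order (R = Rz(yaw) Ry(pitch) Rx(roll)).
In Python, from bench import get_state, grab_frame, hand_in gives the robot as it stands.
- The arm moves only by the tool drive_tool, never from a script. Its argument "plan" is a list of rows, each a list of 5 numbers: the opening, from -1 (shut) to 1 (fully open), so that 0 is half open, then the shift along the tool's x, y, z in cm, then the turn about the tool's z in degrees. A call has 1 to 5 rows; each row shifts and turns the commanded pose from where the row before left it, along the tool's axes as they then stand; what a row does not reach is not made up. A row lasts 1/12 s, in which the tool goes at most 41.7 mm and 7.16 degrees, less where a joint would pass 70% of its speed; a pose out of reach is approached as far as the arm can. A call is refused whole if a number of a shift passes 4.17 or a number of a turn 7.16, either way. A call with a gripper value outside its range is refused whole. The fingers move at their own pace and stop on an object; "grip_force" is the grip in N (left out, the last holds). Time passes only in rows, so rows that do not move let the fingers close. It gives the time, the measured TCP pose, the force and the opening at its end, in the units of the state.
- get_state(): the state, without advancing time (a new reading comes with each control period).
- grab_frame(name): name is "scene" or "top"; returns a dict with "color" (400x640x3 uint8, red, green, blue), "z_map" (400x640 float32, m along the optical axis (not along the pixel's ray), 0 where there is no reading), "camera_matrix" (3x3 intrinsics, pixels), "dist_coeffs" ([k1, k2, p1, p2, k3] as OpenCV has them; the pictures are not rectified), "view" (4x4, takes a point from world to camera coordinates). Camera axes: x right, y down, z forward; pixel columns grow to the right and rows downward; lengths in m; the calibration is good to about 2 mm. A picture is of the moment at which its call begins.
- hand_in(): hands the job in, once; it reports no verdict.
The state is a dict: "clock": time; "joint_pos": joint angles; "joint_vel": joint speeds; "tau": joint torques, N m; "ee_pos": TCP position; "orientation": TCP orientation; "ft_force": force on the tool from outside, world axes, zero at the start; "torque": the same for the moment, N m; "width": finger opening in m.
Only numpy, scipy, OpenCV 4.12 (cv2) and the standard library are available. Lean on these libraries where they do the work, as an engineer would, in place of code of your own. Each camera call takes 0.05 s, during which the arm holds its last target. There are 200 camera calls.

## Task

Take the black-handled draw pin out of its wooden stand, drop its steel rod right through the yellow eye on the pull bar of the green spring vise, and with the pin pull the jaw open against its spring until the white pointer is level with the blue rider on the copper ruler. The spring shuts the jaw if you let go, so finish while still holding the pin, the jaw steady at the rider, so that a moulding can be laid in. Pull with the pin only, without the gripper touching the vise at the end, and do not shift the blue rider or knock about the tin, clamps, cutter and moulding.

Things in the scene. Friction and masses are not known exactly. Their poses are not given: they have to be found in the camera images.
- pin: Draw pin, loose, upright in the stand at the start. Origin at the lower tip of the rod, on its axis; z runs up along the pin. From the tip up: steel rod 10 mm diameter, 34 mm long; brass collar 26 mm diameter, 6 mm thick (34 to 40 mm); black square handle 22 x 22 mm (sides along the pin's x and y), 40 to 88 mm above the tip. About 90 g.
- pin_tip (a point): The tip of the rod: the pin's origin.
- pin_handle (a point): Middle of the pin's handle, on its axis 66 mm above the tip: the place to grip.
- stand: Wooden block 60 x 60 x 40 mm high, fixed to the bench, with a 15 mm hole through its middle in which the pin stands, the collar resting on its top. Origin at the centre of its underside.
- vise: Green spring vise fixed to the bench, 215 mm long (x) and about 160 mm wide (y), 58 mm high at the fixed jaw at its far end. Origin on the bench; its x axis points from the eye end to the fixed jaw, so the jaw opens along -x. From the near end: spring barrel (x -88 to -22 mm, top 51 mm above the bench), sliding aluminium jaw, fixed jaw. On its +y side a copper ruler (y 62 to 92 mm, top at 16 mm) lies along x, with the pointer and the rider over it.
- eye (a point): Yellow-painted eye plate 44 x 44 x 8 mm at the near end of the jaw's pull bar, with an upright 17 mm through hole. Origin at the centre of the hole on the plate's underside, 32 mm above the bench (top at 40 mm); nothing but the bench lies below it. x, y, z axes as the vise's. With the jaw shut it lies 140 mm on the -x side of the vise's origin, and it moves with the jaw.
- jaw: The sliding part of the vise: aluminium jaw, pull bar, eye plate and pointer in one. It slides only along the vise's x: shut at the start, it opens by up to 80 mm as the eye is pulled along the vise's -x. A spring shuts it: 2.5 N when shut and 0.5 N more per 10 mm of opening. Its origin coincides with the vise's when shut.
- pointer (a point): Outer tip of the white pointer (4 mm thick along the ruler) on the sliding jaw, over the ruler's middle, 22 mm above the bench.
- mark (a point): Tip of the blue rider (a 6 mm thick clip on the ruler's outer edge), 22 mm above the bench, on the same line along the ruler as the pointer's tip: the jaw is right when the two points meet. At the start it stands 25 to 60 mm towards the vise's -x from the pointer; it stays put by friction (3 N) unless pushed.
- tin: Bystander: closed aluminium tin 60 mm diameter, 60 mm high. Origin at the centre of its underside. The tin and the stand may be on either side of the bench.
- stick: Bystander: pine moulding stick 340 x 40 x 20 mm lying along its x on the left. Origin under its centre.
- clamp_a: Bystander: chrome spring clamp with red grips, about 135 x 66 x 18 mm, lying flat. Origin under its pivot.
- clamp_b: Bystander: a second clamp like clamp_a.
- cutter: Bystander: glass cutter with black handle, 130 x 14 x 14 mm, lying along its x. Origin under the middle of the handle.

How it is judged:
By the outcome, as a careful person would: the job done as asked, in the order asked, and still so for the second after the job is handed in, while the arm keeps its last pose, push and grip.
It also fails if it takes over 48 s, if anything falls off the work surface, if the arm or the gripper's body presses on something with over 40 N, if the wrist force passes 120 N, or if a joint passes its speed limit or range.

## Working session

There is one attempt and no reset: what is moved stays moved. The work goes in short steps, Python scripts to look and compute and a tool call to move; the robot and the scene stay as the last step left them, time stands still between calls to the robot, and variables do not carry over. Pictures are saved under pics/ and viewed, about 8 in all and at most 12, crops included, and the job is handed in when it is done.

Besides the shell and the picture viewer there is one more tool, called after "Call:" as name([rows], argument=value, ...), one row to a line, values as JSON. drive_tool: Moves the arm, as the interface text tells. Its arguments: {"type":"object","properties":{"plan":{"type":"array","items":{"type":"array","items":{"type":"number"}}},"grip_force":{"type":"number"}},"required":["plan"]}

```bash
ls; mkdir -p pics; cat > h.py <<'E'
import numpy as np,cv2
from bench import *
def world(f,uv,z=None):
    """pixels -> world, by depth map, or on the plane of height z"""
    uv=np.atleast_2d(np.float64(uv)); K=f["camera_matrix"];V=np.array(f["view"])
    n=cv2.undistortPoints(uv[:,None],np.array(K),np.array(f["dist_coeffs"]))[:,0]
    r=np.c_[n,np.ones(len(n))]; R,t=V[:3,:3],V[:3,3]; c=-R.T@t; d=r@R
    if z is None: s=np.array([f["z_map"][int(round(v)),int(round(u))] for u,v in uv])
    else: s=(z-c[2])/d[:,2]
    return c+d*s[:,None]
def save(f,n,crop=None,k=1):
    im=f["color"][...,::-1]
    if crop: a,b,c,d=crop; im=im[b:d,a:c]
    cv2.imwrite(f"pics/{n}.png",cv2.resize(im,None,fx=k,fy=k,interpolation=cv2.INTER_CUBIC))
E
python3 - <<'E'
from h import *
f=grab_frame("top");save(f,"top0");np.save("top0.npy",f,allow_pickle=True)
g=grab_frame("scene");save(g,"scene0")
print(f["view"],get_state())
E
```

```text
pics
[[-0.01332756 -0.9999083   0.00240255  0.00793182]
 [-0.98703768  0.01277161 -0.15997968  0.57840108]
 [ 0.15993432 -0.00450355 -0.98711738  0.93848678]
 [ 0.          0.          0.          1.        ]] {'clock': 0.1, 'joint_pos': array([-1.20041118e+00,  3.53586628e-01,  1.63405479e+00, -1.99923564e-05,
        1.15523286e+00, -2.41318959e-03]), 'joint_vel': array([-5.18167712e-05, -1.15807966e-03, -2.23773790e-03, -4.04260606e-04,
       -8.83806124e-04,  7.41478845e-05]), 'tau': array([-2.78481257e-04, -5.94901800e+01, -3.34932303e+01,  6.98167970e-02,
        1.85119343e-02, -3.59258104e-05]), 'ee_pos': array([ 0.22746664, -0.58166527,  0.22793607]), 'orientation': array([-3.14031099e+00,  1.51875826e-05,  3.72806429e-01]), 'ft_force': array([ 0.24402131,  0.09757309, -0.95768152]), 'torque': array([ 0.00374632,  0.04210334, -0.042123  ]), 'width': 0.09194019698951177}
```

View pics/top0.png

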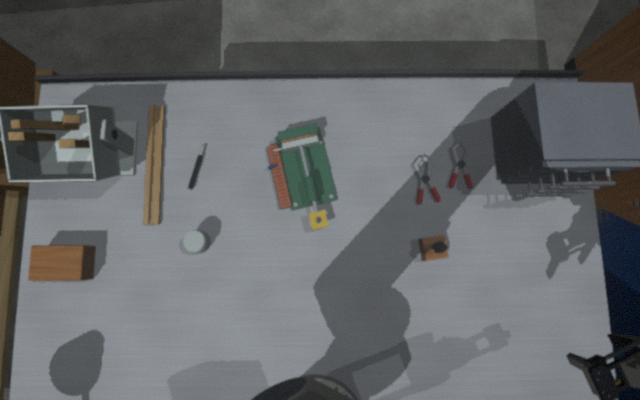

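View pics/scene0.png

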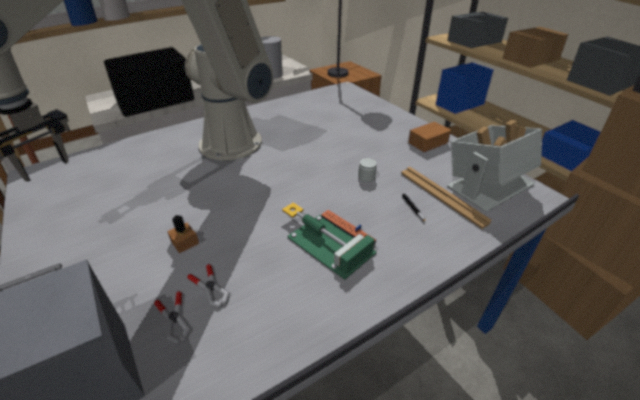

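The top view shows the stand and pin at about (434,248), the eye at (319,220), the ruler at (278,177) with the blue rider near (271,166), and the tin at (194,241). I'll take enlarged crops next.

```bash
python3 - <<'E'
from h import *
f=np.load("top0.npy",allow_pickle=True).item()
im=f["color"][...,::-1]
a=cv2.resize(im[115:240,255:345],None,fx=4.6,fy=4.6,interpolation=cv2.INTER_CUBIC)
b=cv2.resize(im[225:270,410:460],None,fx=7,fy=7,interpolation=cv2.INTER_CUBIC)
o=np.zeros((575,414+350,3),np.uint8);o[:a.shape[0],:a.shape[1]]=a;o[:b.shape[0],414:]=b
cv2.imwrite("pics/crop0.png",cv2.convertScaleAbs(o,alpha=1.5))
hsv=cv2.cvtColor(im,cv2.COLOR_BGR2HSV)
def blob(lo,hi,box):
    x0,y0,x1,y1=box;m=cv2.inRange(hsv,lo,hi)[y0:y1,x0:x1];v,u=np.nonzero(m)
    return np.array([u.mean()+x0,v.mean()+y0]),len(u)
y,n=blob((20,130,80),(35,255,255),(300,200,340,240));print("eye",y,n,world(f,y,.04),world(f,y+[7,3]))
b,n=blob((105,80,30),(130,255,255),(260,150,290,190));print("rider",b,n,world(f,b,.022),world(f,b))
m=cv2.inRange(hsv,(20,130,80),(35,255,255)); p=np.argwhere(m[200:240,300:340])[:,::-1]+[300,200]
print("eyerect",cv2.minAreaRect(np.float32(world(f,p,.04)[:,:2])))
for lo,hi,z,box,nm in [((5,100,40),(18,255,255),.04,(415,230,455,265),"stand"),((2,100,40),(15,255,255),.016,(260,140,295,212),"ruler"),((55,100,30),(85,255,255),.02,(265,115,345,215),"green")]:
    x0,y0,x1,y1=box
    m=cv2.inRange(hsv,lo,hi)[y0:y1,x0:x1];p=np.argwhere(m)[:,::-1]+[x0,y0]
    print(nm,cv2.minAreaRect(np.float32(world(f,p,z)[:,:2])))
# pin top by depth
p=np.array([(u,v) for u in range(415,458) for v in range(230,265)])
w=world(f,p);s=w[w[:,2]>.075];print("pin top pts",len(s),s.mean(0),s.min(0),s.max(0))
s=s[s[:,2]>.09-.012];print(cv2.minAreaRect(np.float32(s[:,:2])))
k=w[(w[:,2]>.034)&(w[:,2]<.044)];print("stand top",cv2.minAreaRect(np.float32(k[:,:2])))
E
```

```text
eye [318.16875 219.43125] 160 [[ 0.52533859 -0.01571836  0.04      ]] [[ 0.51716008 -0.03394482  0.04032143]]
rider [271.45454545 166.09090909] 11 [[0.67556926 0.10946025 0.022     ]] [[0.67478241 0.10913677 0.02508032]]
eyerect ((0.525714635848999, -0.015753095969557762), (0.03840078040957451, 0.03924471512436867), 14.506011962890625)
stand ((0.4458029270172119, -0.3183188736438751), (0.05202869698405266, 0.05660218745470047), 4.231865406036377)
ruler ((0.6499300003051758, 0.09027354419231415), (0.17509660124778748, 0.027012338861823082), 12.419960021972656)Traceback (most recent call last):
  File "<stdin>", line 19, in <module>
  File "h.py", line 6, in world
    n=cv2.undistortPoints(uv[:,None],np.array(K),np.array(f["dist_coeffs"]))[:,0]
      ~~~~~~~~~~~~~~~~~~~^^^^^^^^^^^^^^^^^^^^^^^^^^^^^^^^^^^^^^^^^^^^^^^^^^^
cv2.error: OpenCV(4.12.0) /io/opencv/modules/calib3d/src/undistort.dispatch.cpp:347: error: (-215:Assertion failed) CV_IS_MAT(_src) && CV_IS_MAT(_dst) && (_src->rows == 1 || _src->cols == 1) && (_dst->rows == 1 || _dst->cols == 1) && _src->cols + _src->rows - 1 == _dst->rows + _dst->cols - 1 && (CV_MAT_TYPE(_src->type) == CV_32FC2 || CV_MAT_TYPE(_src->type) == CV_64FC2) && (CV_MAT_TYPE(_dst->type) == CV_32FC2 || CV_MAT_TYPE(_dst->type) == CV_64FC2) in function 'cvUndistortPointsInternal'
```

View pics/crop0.png

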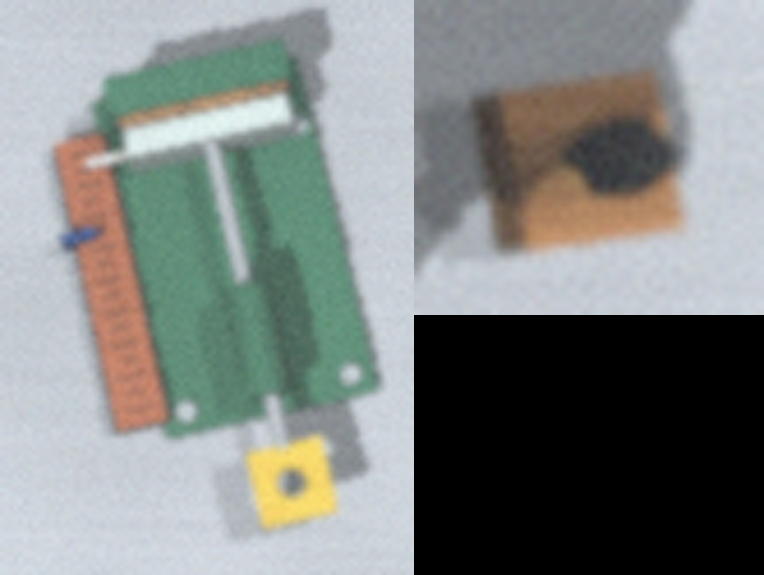

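The crop shows the eye hole at about full-frame (318.6,220.0), the pointer tip near (274,150.5), the rider tip near (277,165.5), and the pin handle top near (439.5,247.5).

```bash
python3 - <<'E'
from h import *
f=np.load("top0.npy",allow_pickle=True).item()
p=np.array([(u,v) for u in range(415,458) for v in range(230,265)])
w=world(f,p);s=w[w[:,2]>.08];print("pin top",len(s),s.mean(0),s.min(0),s.max(0),cv2.minAreaRect(np.float32(s[:,:2])))
k=w[(w[:,2]>.034)&(w[:,2]<.046)];print("stand top",cv2.minAreaRect(np.float32(k[:,:2])))
p=np.array([(u,v) for u in range(260,345) for v in range(115,215)]);w=world(f,p)
b=cv2.cvtColor(f["color"],cv2.COLOR_RGB2HSV)[p[:,1],p[:,0]]
g=(b[:,0]>60)&(b[:,0]<90)&(b[:,1]>60);print("green",g.sum(),cv2.minAreaRect(np.float32(w[g][:,:2])))
h=world(f,(318.6,220),.04);pt=world(f,(274.3,150.5),.022);mk=world(f,(277,165.5),.022);print(h,pt,mk)
print("pin top px",world(f,(439.5,247.5),.094))
for y in (12.4,13.5,14.5):
    a=np.radians(y);ex=np.array([np.cos(a),np.sin(a)]);ey=np.array([-ex[1],ex[0]])
    print(y,"ptr/mark rel eye",[((q[0,:2]-h[0,:2])@ex*1e3,(q[0,:2]-h[0,:2])@ey*1e3) for q in(pt,mk)])
E
```

```text
pin top 103 [ 0.44709179 -0.29901197  0.14580861] [ 0.42091312 -0.33244089  0.08025164] [0.46243981 0.00477049 1.01890998] ((0.4288446605205536, -0.16451168060302734), (0.02732086181640625, 0.3378327488899231), 7.306065559387207)
stand top ((0.44866743683815, -0.31933799386024475), (0.06024089455604553, 0.061499468982219696), 7.390149116516113)
green 2545 ((0.6060452461242676, 0.0005216673016548157), (0.35911744832992554, 0.12513093650341034), 12.839733123779297)
[[ 0.52382365 -0.01682688  0.04      ]] [[0.71969513 0.10181659 0.022     ]] [[0.67703118 0.09427283 0.022     ]]
pin top px [[ 0.44597321 -0.31260172  0.094     ]]
12.4 ptr/mark rel eye [(np.float64(216.77918609516624), np.float64(73.8152686993792)), (np.float64(173.4905716409603), np.float64(75.6089427943909))]
13.5 ptr/mark rel eye [(np.float64(218.156300687963), np.float64(69.64005950160676)), (np.float64(174.9100977557946), np.float64(72.26443372677204))]
14.5 ptr/mark rel eye [(np.float64(219.3384610494431), np.float64(65.8221005567749)), (np.float64(176.14464636907007), np.float64(69.20082538747569))]
```

```bash
cat >> h.py <<'E'
def go(x,y,z,yaw=None):
    """shift in tool axes (cm) from measured pose to world TCP, and turn (deg)"""
    s=get_state();p=s["ee_pos"];w=s["orientation"][2];d=np.array([x,y,z])-p
    c,n=np.cos(w),np.sin(w)
    t=0 if yaw is None else -(np.degrees(yaw-w)+180)%360-180
    print("shift cm",np.round([100*(c*d[0]+n*d[1]),100*(n*d[0]-c*d[1]),-100*d[2]],2),"turn",round(t,1),"| ee",p.round(4),"rpy",s["orientation"].round(3),"w",round(s["width"],4),"F",s["ft_force"].round(1),"t",round(s["clock"],2))
E
python3 - <<'E'
from h import *
f=np.load("top0.npy",allow_pickle=True).item()
p=np.array([(u,v) for u in range(425,455) for v in range(235,260)])
w=world(f,p);i=(w[:,2]>.086)&(w[:,2]<.11);s=w[i];print(len(s),np.median(s,0),cv2.minAreaRect(np.float32(s[:,:2])),p[i].mean(0))
print("px->",world(f,p[i].mean(0),.094))
g=grab_frame("scene");im=g["color"];hsv=cv2.cvtColor(im,cv2.COLOR_RGB2HSV)
p=np.array([(u,v) for u in range(160,205) for v in range(205,255)]);w=world(g,p)
i=(w[:,2]>.088)&(w[:,2]<.105);s=w[i];print(len(s),np.median(s,0),cv2.minAreaRect(np.float32(s[:,:2])))
i=(w[:,2]>.05)&(w[:,2]<.105)&(np.hypot(w[:,0]-.446,w[:,1]+.316)<.03);s=w[i];print(len(s),np.median(s,0),s.min(0),s.max(0))
a=cv2.resize(im[205:255,155:205,::-1],None,fx=10,fy=10,interpolation=cv2.INTER_CUBIC)
cv2.imwrite("pics/pin.png",cv2.convertScaleAbs(a,alpha=2))
E
```

```text
88 [ 0.44940047 -0.31829688  0.09354821] ((0.44870829582214355, -0.3196275234222412), (0.02228100597858429, 0.02257857471704483), 37.708621978759766) [441.5        246.29545455]
px-> [[ 0.44884105 -0.31776971  0.094     ]]
53 [ 0.452294   -0.32326042  0.09177159] ((0.45066937804222107, -0.32239705324172974), (0.020041262730956078, 0.022831911221146584), 34.233795166015625)
173 [ 0.45575605 -0.32409594  0.07855225] [ 0.4383749  -0.33742561  0.05042082] [ 0.46396617 -0.3086981   0.09474524]
```

View pics/pin.png

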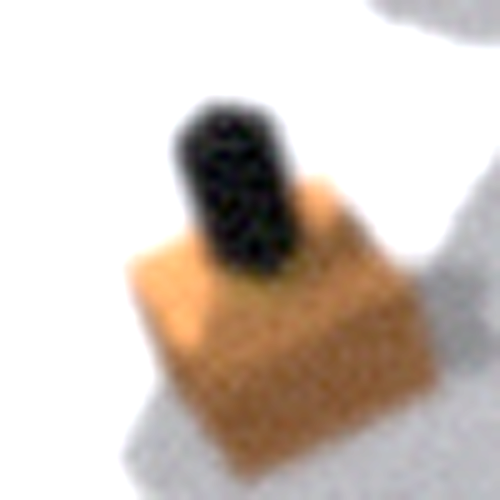

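Call:
drive_tool([
  [1, 3.0, -1.7, 0, 0],
  [1, 3.0, -1.7, 0, 0],
  [1, 3.0, -1.7, 0, 0],
  [1, 3.0, -1.7, 0, 0],
  [1, 3.0, -1.7, 0, 0],
])

```text
clock: 0.57
ee_pos: [0.337, -0.4469, 0.2284]
orientation: [-3.141, 0.0, 0.372]
ft_force: [0.2, -0.6, 0.4]
width: 0.0919
```

Call:
drive_tool([
  [1, 3.0, -1.7, 0, 0],
  [1, 3.0, -1.7, 0, 0],
  [1, 3.0, -1.7, 0, 0],
  [1, 3.0, -1.7, 0, 0],
  [1, 0, 0, 0, 0],
])

```text
clock: 0.98
ee_pos: [0.4261, -0.3373, 0.2285]
orientation: [-3.14, -0.001, 0.376]
ft_force: [-0.7, 0.3, -0.6]
width: 0.0916
```

The crop shows the pin upright in the stand, its handle turned about 36° from world axes. The handle size (22 × 22.5 mm) and top height (93.5 mm) agree with the spec. I'll grasp at (0.449, -0.319) with yaw 36°.

Call:
drive_tool([
  [1, 2.8, -0.85, 2.0, 0],
  [1, 0, 0, 3.0, -7.1],
  [1, 0, 0, 3.0, -7.1],
  [1, 0, 0, 0, 0],
  [1, 0, 0, 0, 0],
])

```text
clock: 1.4
ee_pos: [0.4452, -0.3227, 0.1476]
orientation: [-3.138, 0.001, 0.617]
ft_force: [0.7, 0.0, 0.7]
width: 0.0917
```

```bash
python3 -c "
from h import *
go(.449,-.319,.067,np.radians(36))"
```

```text
shift cm [ 0.53 -0.08  8.06] turn -0.7 | ee [ 0.4452 -0.3227  0.1476] rpy [-3.138e+00  1.000e-03  6.170e-01] w 0.0917 F [0.7 0.  0.7] t 1.4
```

Call:
drive_tool([
  [1, 0.53, -0.08, 2.0, 0],
  [1, 0, 0, 2.5, 0],
  [1, 0, 0, 2.5, 0],
  [1, 0, 0, 1.05, 0],
  [1, 0, 0, 0, 0],
])

```text
clock: 1.82
ee_pos: [0.4495, -0.3195, 0.0675]
orientation: [-3.14, 0.001, 0.617]
ft_force: [0.6, -0.1, 0.0]
width: 0.0924
```

Call:
drive_tool([
  [-1, 0, 0, 0, 0],
  [-1, 0, 0, 0, 0],
  [-1, 0, 0, 0, 0],
  [-1, 0, 0, 0, 0],
  [-1, 0, 0, 0, 0],
], grip_force=35)

```text
clock: 2.23
ee_pos: [0.4506, -0.3197, 0.069]
orientation: [3.14, -0.0, 0.62]
ft_force: [-0.1, -0.9, -0.1]
width: 0.0603
```

Call:
drive_tool([
  [-1, 0, 0, 0, 0],
  [-1, 0, 0, 0, 0],
  [-1, 0, 0, 0, 0],
  [-1, 0, 0, 0, 0],
  [-1, 0, 0, 0, 0],
])

```text
clock: 2.65
ee_pos: [0.4502, -0.3193, 0.068]
orientation: [-3.141, 0.0, 0.621]
ft_force: [-0.3, 0.4, 0.4]
width: 0.0274
```

Call:
drive_tool([
  [-1, 0, 0, 0, 0],
  [-1, 0, 0, 0, 0],
  [-1, 0, 0, 0, 0],
], grip_force=40)

```text
clock: 2.9
ee_pos: [0.4501, -0.3194, 0.068]
orientation: [-3.141, 0.0, 0.621]
ft_force: [0.6, 0.7, -0.6]
width: 0.0219
```

Call:
drive_tool([
  [-1, 0, 0, -1.0, 0],
  [-1, 0, 0, -2.0, 0],
  [-1, 0, 0, -3.0, 0],
  [-1, 0, 0, -3.0, 0],
  [-1, 0, 0, 0, 0],
])

```text
clock: 3.32
ee_pos: [0.4528, -0.3213, 0.1641]
orientation: [3.134, -0.003, 0.621]
ft_force: [1.5, -0.7, -0.4]
width: 0.0219
```

```bash
python3 - <<'E'
from h import *
f=grab_frame("scene");g=grab_frame("top")
a=cv2.resize(f["color"][150:260,120:230,::-1],None,fx=5,fy=5,interpolation=cv2.INTER_CUBIC)
cv2.imwrite("pics/held.png",cv2.convertScaleAbs(a,alpha=1.6))
go(.5238,-.0168,.155,np.radians(77.6))
E
```

```text
shift cm [ 23.56 -20.42   0.48] turn -42.0 | ee [ 0.4509 -0.3199  0.1598] rpy [ 3.139e+00 -1.000e-03  6.210e-01] w 0.0221 F [-1.1  0.1 -0.8] t 3.42
```

View pics/held.png

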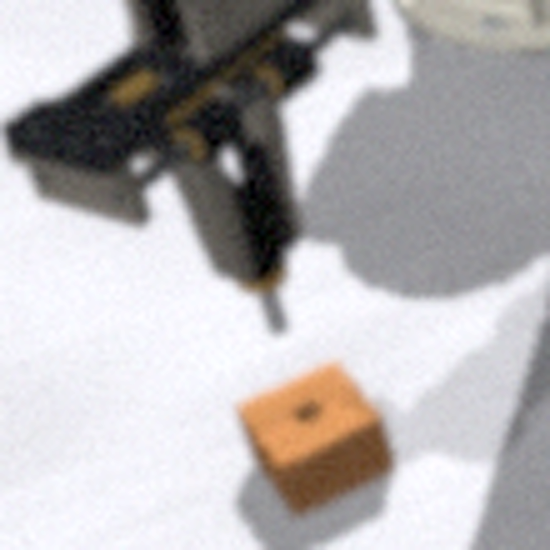

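The pin is held straight and clear of the stand, at (270,300) in the crop. The rod tip is 62 mm below the TCP. Next I'll carry it over the eye.

Call:
drive_tool([
  [-1, 2.0, -1.8, 0, 0],
  [-1, 3.0, -2.6, 0, 0],
  [-1, 3.0, -2.6, 0, 0],
  [-1, 3.0, -2.6, 0, 0],
  [-1, 3.0, -2.6, 0, 0],
])

```text
clock: 3.83
ee_pos: [0.4922, -0.1369, 0.1569]
orientation: [-3.14, 0.001, 0.62]
ft_force: [0.8, -1.0, -1.5]
width: 0.0223
```

Call:
drive_tool([
  [-1, 3.0, -2.6, 0, 0],
  [-1, 3.0, -2.6, 0, 0],
  [-1, 2.0, -1.7, 0, 0],
  [-1, 1.0, -0.9, 0, 0],
  [-1, 0, 0, 0, -7],
])

```text
clock: 4.25
ee_pos: [0.5206, -0.02, 0.1568]
orientation: [-3.14, 0.001, 0.743]
ft_force: [-1.0, 0.0, -1.4]
width: 0.022
```

Call:
drive_tool([
  [-1, 0, 0, 0, -7],
  [-1, 0, 0, 0, -7],
  [-1, 0, 0, 0, -7],
  [-1, 0, 0, 0, -7],
  [-1, 0, 0, 0, -7],
])

```text
clock: 4.67
ee_pos: [0.5199, -0.0228, 0.1567]
orientation: [-3.139, 0.0, 1.36]
ft_force: [0.6, -0.0, -1.7]
width: 0.022
```

Call:
drive_tool([
  [-1, 0, 0, 0, 0],
  [-1, 0, 0, 0, 0],
  [-1, 0, 0, 0, 0],
])

```text
clock: 4.92
ee_pos: [0.5205, -0.0229, 0.1574]
orientation: [-3.14, 0.0, 1.35]
ft_force: [-0.4, -0.2, -0.9]
width: 0.0221
```

```bash
python3 - <<'E'
from h import *
f=grab_frame("scene");np.save("s1.npy",f,allow_pickle=True)
save(f,"over",(250,150,390,280),4)
go(.5238,-.0168,.115,np.radians(77.6))
V=np.array(f["view"]);print("campos",-V[:3,:3].T@V[:3,3])
for n,q in dict(tip=get_state()["ee_pos"]-[0,0,.062],hole=[.5238,-.0168,.04]).items():
    print(n,cv2.projectPoints(np.float64([q]),cv2.Rodrigues(V[:3,:3])[0],V[:3,3],np.array(f["camera_matrix"]),np.array(f["dist_coeffs"]))[0].ravel())
E
```

```text
shift cm [0.67 0.17 4.26] turn -0.2 | ee [ 0.5206 -0.0229  0.1576] rpy [-3.141  0.     1.35 ] w 0.022 F [-0.2  0.4 -0.6] t 4.97
campos [ 1.24432446 -0.40146959  0.71826941]
tip [289.59119635 192.45696456]
hole [292.82839969 207.56199768]
```

View pics/over.png

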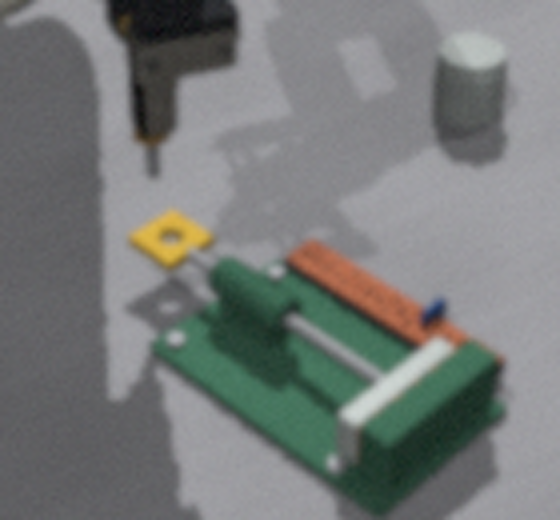

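The rod tip is at full-frame (288,193.7) and the eye hole at (293,209.2). I'll refine both in sub-pixel terms from this same frame.

```bash
python3 - <<'E'
from h import *
f=np.load("s1.npy",allow_pickle=True).item();im=f["color"]
hsv=cv2.cvtColor(im,cv2.COLOR_RGB2HSV)
m=cv2.inRange(hsv,(18,120,80),(35,255,255));p=np.argwhere(m[195:220,278:306])[:,::-1]+[278,195]
h=cv2.convexHull(np.float32(world(f,p,.04)[:,:2]));print("plate",cv2.minAreaRect(h))
M=cv2.moments(h);print(M["m10"]/M["m00"],M["m01"]/M["m00"])
# dark hole inside plate
g=im.sum(2).astype(int);print(g[203:215,284:302])
print("rod");print(g[184:198,280:296])
for u,v in [(293,209.2)]:print(world(f,(u,v),.04))
for u,v in [(288,193.7)]:print(world(f,(u,v),.0956))
E
```

```text
plate ((0.5300705432891846, -0.022159090265631676), (0.045893795788288116, 0.043991319835186005), 12.031071662902832)
0.5303412820341851 -0.021962397351983926
[[480 486 480 478 487 493 481 485 487 487 480 471 476 476 472 482 475 481]
 [482 486 476 486 480 482 490 486 476 473 463 468 472 480 483 484 485 483]
 [482 479 479 473 476 472 477 469 461 458 468 464 471 480 491 483 487 481]
 [482 489 486 479 485 462 449 432 433 432 450 454 467 477 477 487 488 482]
 [478 482 479 483 472 451 394 363 347 364 387 417 449 470 480 481 489 474]
 [475 482 474 468 466 425 364 323 334 328 334 379 435 469 475 471 473 459]
 [443 459 471 471 458 420 373 379 385 387 362 390 438 469 468 473 461 433]
 [390 431 453 468 466 448 433 438 444 456 429 439 461 471 464 450 413 365]
 [351 378 410 447 462 470 466 478 482 481 468 465 471 473 460 423 356 323]
 [375 345 361 387 432 455 465 475 476 475 473 456 451 465 463 418 357 357]
 [428 383 361 349 374 424 453 478 467 463 451 413 402 410 434 439 429 418]
 [463 441 410 366 348 366 407 442 458 429 378 332 328 352 379 420 448 457]]
rod
[[471 453 412 335 237 168 141 165 16
[... 279 characters left out ...]
61 467 465 473 473]
 [464 459 469 465 468 426 353 280 266 329 417 462 477 472 476 479]
 [461 471 465 461 460 433 362 294 266 323 412 451 474 468 469 474]
 [463 467 466 466 459 440 373 302 270 318 413 461 477 473 470 476]
 [467 464 466 469 460 434 376 301 268 312 408 461 475 477 480 472]
 [469 464 464 470 459 440 402 331 297 341 422 469 474 480 475 479]
 [464 460 464 469 469 469 439 388 372 396 438 467 473 481 472 479]
 [468 475 473 469 474 470 464 445 439 445 463 477 476 481 473 477]
 [471 478 480 475 477 474 465 469 473 471 483 477 470 482 489 483]
 [467 472 468 471 472 471 471 469 478 475 480 479 477 492 481 482]]
[[ 0.53045987 -0.02007162  0.04      ]]
[[ 0.5231935 -0.0294608  0.0956   ]]
```

Call:
drive_tool([
  [-1, 0.8, 0.37, 1.0, 0],
  [-1, 0, 0, 2.0, 0],
  [-1, 0, 0, 1.5, 0],
  [-1, 0, 0, 0, 0],
  [-1, 0, 0, 0, 0],
])

```text
clock: 5.38
ee_pos: [0.5258, -0.0156, 0.1121]
orientation: [-3.139, 0.0, 1.353]
ft_force: [0.9, -0.0, -1.4]
width: 0.0219
```

```bash
python3 - <<'E'
from h import *
f=grab_frame("scene");np.save("s2.npy",f,allow_pickle=True)
save(f,"near",(270,170,320,225),10)
go(.526,-.0157,.112,np.radians(77.6))
im=f["color"];hsv=cv2.cvtColor(im,cv2.COLOR_RGB2HSV)
m=cv2.inRange(hsv,(18,120,80),(35,255,255));p=np.argwhere(m[195:220,278:306])[:,::-1]+[278,195]
h=cv2.convexHull(np.float32(world(f,p,.04)[:,:2]));print("plate",cv2.minAreaRect(h))
V=np.array(f["view"]);P=lambda q:cv2.projectPoints(np.float64(q),cv2.Rodrigues(V[:3,:3])[0],V[:3,3],np.array(f["camera_matrix"]),np.array(f["dist_coeffs"]))[0].reshape(-1,2)
z=get_state()["ee_pos"][2]-.062;print("tip z",z)
g=im.sum(2).astype(int);print(g[194:214,282:302])
c=np.array([.5302,-.0221,.04]);t=np.array([.5302,-.0221,z]);print("hole centre px",P([c]),"tip px if centred",P([t]))
E
```

```text
shift cm [-0.02 -0.04  0.1 ] turn -0.1 | ee [ 0.5265 -0.0156  0.113 ] rpy [-3.141  0.     1.353] w 0.0221 F [-0.1  0.3 -0. ] t 5.43
plate ((0.5192734003067017, -0.02216188982129097), (0.07344774901866913, 0.047722604125738144), 1.1583306789398193)
tip z 0.05096516937789086
[[468 466 462 454 401 272 147  82 101 161 178 185 178 187 204 295 419 475
  485 480]
 [475 476 476 470 421 303 167  84 102 145 158 191 183 192 237 324 431 474
  486 486]
 [474 476 469 466 425 323 202 114 111 147 163 174 197 243 307 374 442 475
  484 488]
 [477 480 476 479 425 340 245 171 157 155 174 181 218 294 371 432 468 480
  487 482]
 [472 474 469 475 449 387 316 251 218 198 216 238 291 377 437 469 483 487
  493 481]
 [478 471 478 475 465 447 402 345 284 237 235 314 389 439 476 486 485 488
  488 480]
 [474 487 482 486 484 476 458 423 341 272 275 347 428 470 484 490 483 482
  481 481]
 [477 487 484 488 481 483 474 451 362 290 282 362 443 480 489 482 481 479
  485 480]
 [482 481 483 478 485 483 477 446 366 299 283 343 437 472 478 484 479 476
  478 488]
 [479 476 482 471 482 491 484 452 374 304 276 333 412 454 472
[... 267 characters left out ...]

  469 463]
 [475 478 483 486 477 479 476 442 376 295 270 273 313 362 413 424 445 443
  446 439]
 [466 470 477 478 476 471 473 416 360 315 305 299 292 349 413 453 461 458
  436 439]
 [427 418 440 456 468 470 454 420 368 356 371 367 348 366 438 464 471 468
  446 413]
 [395 376 388 435 452 469 468 436 409 393 405 415 416 428 459 467 469 448
  418 373]
 [402 365 360 380 416 444 467 438 391 357 370 394 433 456 474 475 469 420
  353 314]
 [442 408 372 356 357 394 428 409 348 315 323 379 434 451 464 465 462 414
  354 344]
 [467 454 433 409 364 358 381 372 325 299 324 390 425 409 403 403 424 434
  427 420]]
hole centre px [[292.34457953 209.39671406]] tip px if centred [[292.18958408 206.4630655 ]]
```

View pics/near.png

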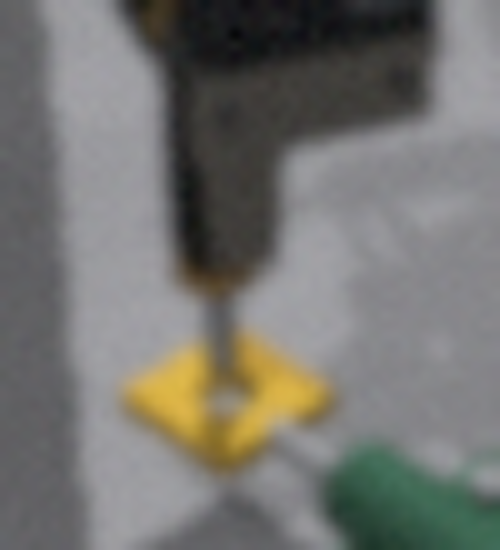

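The rod stands over the hole: its axis is at u≈292 and the hole centre at about (292.4,209). I'll lower it gently and watch the force.

Call:
drive_tool([
  [-1, 0, 0, 0.5, 0],
  [-1, 0, 0, 0.4, 0],
  [-1, 0, 0, 0.4, 0],
  [-1, 0, 0, 0, 0],
])

```text
clock: 5.77
ee_pos: [0.526, -0.0159, 0.0996]
orientation: [-3.141, 0.0, 1.353]
ft_force: [-0.1, -0.5, -0.7]
width: 0.0223
```

```bash
python3 -c "
from h import *
go(.526,-.0157,.073)"
```

```text
shift cm [ 0.02 -0.01  2.66] turn 0 | ee [ 0.526  -0.0159  0.0996] rpy [-3.141  0.     1.353] w 0.0223 F [-0.1 -0.5 -0.7] t 5.77
```

Call:
drive_tool([
  [-1, 0, 0, 0.4, 0],
  [-1, 0, 0, 0.4, 0],
  [-1, 0, 0, 0, 0],
])

```text
clock: 6.02
ee_pos: [0.5259, -0.0159, 0.0914]
orientation: [-3.141, 0.0, 1.354]
ft_force: [0.3, -0.2, -0.9]
width: 0.0221
```

Call:
drive_tool([
  [-1, 0, 0, 0.6, 0],
  [-1, 0, 0, 0.6, 0],
  [-1, 0, 0, 0.4, 0],
  [-1, 0, 0, 0, 0],
  [-1, 0, 0, 0, 0],
])

```text
clock: 6.43
ee_pos: [0.526, -0.0159, 0.0756]
orientation: [-3.141, 0.0, 1.354]
ft_force: [0.4, 0.4, -1.1]
width: 0.0221
```

```bash
python3 - <<'E'
from h import *
f=grab_frame("scene");np.save("s3.npy",f,allow_pickle=True);save(f,"in",(270,170,380,280),5)
np.save("t3.npy",grab_frame("top"),allow_pickle=True)
go(.526,-.0157,.0745)
E
```

```text
shift cm [ 0.01 -0.05  0.16] turn 0 | ee [ 0.5265 -0.0159  0.0761] rpy [ 3.141 -0.     1.354] w 0.0225 F [ 0.1 -0.4 -0.5] t 6.53
```

View pics/in.png

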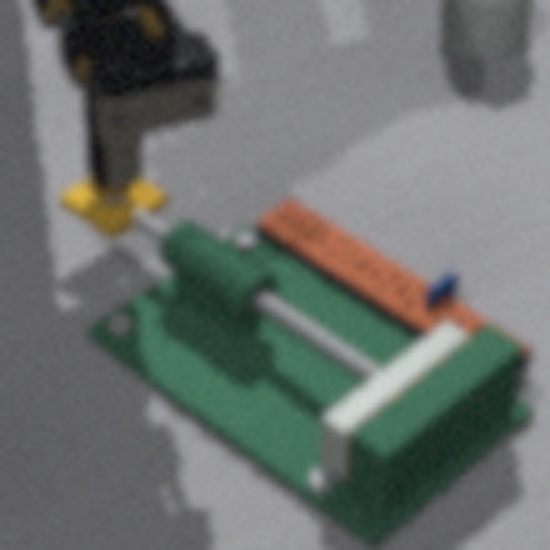

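The rod is in the eye with the collar just above the plate, near (113,190) in the crop, and the rider is at (443,290). Tool −y is the vise's −x, so I'll pull part way and measure.

Call:
drive_tool([
  [-1, 0, -0.4, 0, 0],
  [-1, 0, -0.8, 0, 0],
  [-1, 0, -0.8, 0, 0],
  [-1, 0, -0.8, 0, 0],
  [-1, 0, -0.4, 0, 0],
], grip_force=50)

```text
clock: 6.95
ee_pos: [0.4972, -0.0116, 0.077]
orientation: [3.134, 0.003, 1.357]
ft_force: [9.2, -20.1, -8.0]
width: 0.0218
```

Call:
drive_tool([
  [-1, 0, 0, 0, 0],
  [-1, 0, 0, 0, 0],
  [-1, 0, 0, 0, 0],
])

```text
clock: 7.2
ee_pos: [0.4976, -0.0114, 0.0771]
orientation: [3.134, 0.003, 1.356]
ft_force: [7.2, -17.2, -3.7]
width: 0.0217
```

```bash
python3 - <<'E'
from h import *
f=grab_frame("top");np.save("t4.npy",f,allow_pickle=True)
go(.526,-.0157,.0745)
im=f["color"][...,::-1]
a=cv2.resize(im[120:215,255:345],None,fx=6,fy=6,interpolation=cv2.INTER_CUBIC);cv2.imwrite("pics/pull1.png",cv2.convertScaleAbs(a,alpha=1.4))
E
```

```text
shift cm [0.18 2.86 0.26] turn 0 | ee [ 0.4977 -0.0114  0.0771] rpy [3.134e+00 3.000e-03 1.356e+00] w 0.0216 F [  6.8 -16.8  -4.2] t 7.25
```

View pics/pull1.png

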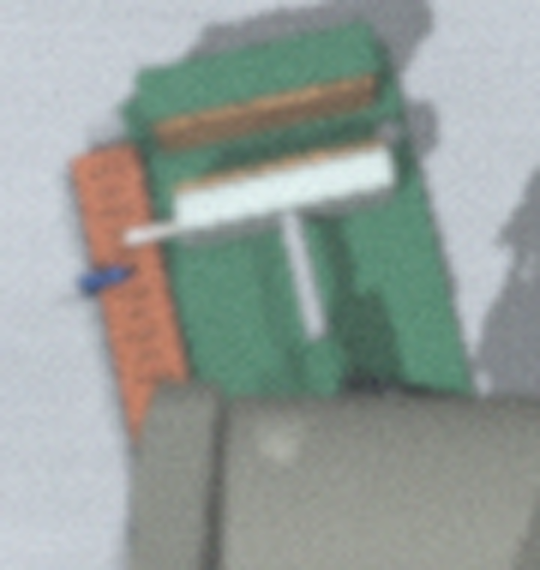

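My pull axis was mirrored. At this yaw tool y points to −12.4°, but the vise lies at +12.4°, so the pin loaded the eye sideways with 17 N. The pointer (127,237) is still about 8 px short of the rider tip (130,272) in the 6× crop, and the rider has not moved. I'll relieve the side load first.

Call:
drive_tool([
  [-1, -0.3, 0.06, 0, 0],
  [-1, -0.4, 0.08, 0, 0],
  [-1, -0.33, 0.06, 0, 0],
  [-1, 0, 0, 0, 0],
  [-1, 0, 0, 0, 0],
])

```text
clock: 7.67
ee_pos: [0.495, -0.0189, 0.0765]
orientation: [3.141, -0.001, 1.353]
ft_force: [3.3, 4.7, -0.0]
width: 0.0218
```

```bash
python3 - <<'E'
from h import *
f=grab_frame("top");t0=np.load("top0.npy",allow_pickle=True).item();t4=np.load("t4.npy",allow_pickle=True).item()
go(.4974,-.0219,.0755)
for q in (t0,t4,f):
    hsv=cv2.cvtColor(q["color"],cv2.COLOR_RGB2HSV)
    m=cv2.inRange(hsv,(105,80,30),(130,255,255))[150:190,262:290];p=np.argwhere(m)[:,::-1]+[262,150]
    m2=cv2.inRange(hsv,(0,0,125),(179,70,255))[140:180,274:280]  # white pointer over ruler
    p2=np.argwhere(m2)[:,::-1]+[274,140]
    a=np.radians(12.4);ex=np.array([np.cos(a),np.sin(a)])
    r=world(q,p.mean(0),.022)[0];o=world(q,p2.mean(0),.022)[0]
    print("rider",len(p),p.mean(0),r,"ptr",len(p2),p2.mean(0),o,"gap mm",(o-r)[:2]@ex*1e3)
s=grab_frame("scene");np.save("s5.npy",s,allow_pickle=True);save(s,"chk",(255,165,365,265),5)
E
```

```text
shift cm [-0.24  0.29  0.1 ] turn 0 | ee [ 0.4951 -0.0189  0.0765] rpy [ 3.141e+00 -1.000e-03  1.353e+00] w 0.0218 F [2.1 5.2 0.4] t 7.72
rider 11 [271.45454545 166.09090909] [0.67556926 0.10946025 0.022     ] ptr 12 [276.16666667 149.58333333] [0.7222464  0.09667362 0.022     ] gap mm 42.84252266690492
rider 10 [271.2 166.1] [0.67555299 0.1101575  0.022     ] ptr 15 [277.2 157.6] [0.69936548 0.09377124 0.022     ] gap mm 19.73829026846974
rider 10 [271.2 166.1] [0.67555299 0.1101575  0.022     ] ptr 13 [277.23076923 158.46153846] [0.69691983 0.09368146 0.022     ] gap mm 17.33040521943996
```

View pics/chk.png

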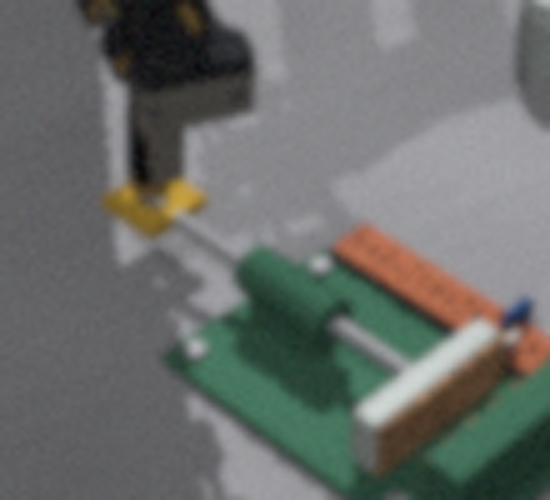

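The pin is still through the eye with its collar above the plate, and the gap is about 17 mm. A little opposite side load remains (+5 N in y), so I'll pull about 14 mm while correcting it.

Call:
drive_tool([
  [-1, 0.05, 0.0, 0, 0],
  [-1, -0.12, -0.45, 0, 0],
  [-1, -0.12, -0.5, 0, 0],
  [-1, -0.12, -0.45, 0, 0],
  [-1, 0, 0, 0, 0],
])

```text
clock: 8.18
ee_pos: [0.4803, -0.0196, 0.0764]
orientation: [3.14, -0.0, 1.354]
ft_force: [4.3, 0.1, -0.5]
width: 0.022
```

Call:
drive_tool([
  [-1, 0, 0, 0, 0],
  [-1, 0, 0, 0, 0],
  [-1, 0, 0, 0, 0],
])

```text
clock: 8.43
ee_pos: [0.4811, -0.0195, 0.0764]
orientation: [3.141, -0.0, 1.354]
ft_force: [4.5, 0.3, 1.9]
width: 0.0216
```

```bash
cat > gap.py <<'E'
from h import *
C=[grab_frame("top") for _ in range(4)];im=np.mean([c["color"].astype(float) for c in C],0);q=C[0]
go(.48,-.0219,.0755)
ey=np.array([-np.sin(np.radians(12.4)),np.cos(np.radians(12.4))]);ex=np.array([ey[1],-ey[0]])
K,V=np.array(q["camera_matrix"]),np.array(q["view"])
m=np.array([.67703,.09427]) # rider tip, first measure
def prof(off):  # colour along vise x at lateral offset (m), z=.022
    s=np.arange(-.02,.05,.0005);w=m+off*ey+s[:,None]*ex;w=np.c_[w,np.full(len(s),.022)]
    uv=cv2.projectPoints(w,cv2.Rodrigues(V[:3,:3])[0],V[:3,3],K,np.array(q["dist_coeffs"]))[0].reshape(-1,2)
    return s*1e3,cv2.remap(im.astype(np.float32),np.float32(uv[:,:1]),np.float32(uv[:,1:]),cv2.INTER_LINEAR)[:,0]
for off in (.014,.011,.008,.005,.002,-.002,-.005,-.008,-.011):
    s,c=prof(off);b=c[:,2]-c[:,0];base=np.median(b);wb=np.clip(b-base-25,0,None)
    white=c.min(1);ww=np.clip(white-np.median(white)-20,0,None)
    pb,pw=s[wb.argmax()],s[ww.argmax()]
    k=(abs(s-pb)<6);k2=(abs(s-pw)<6)
    print(round(off*1e3),"blue",round((s*wb*k).sum()/max((wb*k).sum(),1),1),round(b.max()-base),"white",round((s*ww*k2).sum()/max((ww*k2).sum(),1),1),round(white.max()-np.median(white)))
E
python3 gap.py
```

```text
shift cm [-0.25 -0.05  0.08] turn 0 | ee [ 0.481  -0.0195  0.0763] rpy [ 3.141 -0.     1.354] w 0.0218 F [5.1 0.9 2. ] t 8.63
14 blue 2.2 89 white 0.0 3
11 blue 2.3 95 white 0.0 4
8 blue 2.5 93 white 0.0 5
5 blue 2.3 73 white 0.0 7
2 blue 2.0 56 white 0.8 27
-2 blue 1.6 52 white 1.4 67
-5 blue 1.4 50 white 1.5 68
-8 blue 1.6 51 white 1.4 63
-11 blue 1.7 43 white 1.4 68
```

```bash
python3 - <<'E'
from h import *
o=[]
for n,(x,y) in (("top",(277,166)),("scene",(355,228))):
    im=np.mean([grab_frame(n)["color"].astype(float) for _ in range(4)],0)[...,::-1]
    a=im[y-20:y+20,x-18:x+18].clip(0,255).astype(np.uint8);o.append(cv2.resize(a,None,fx=11,fy=11,interpolation=cv2.INTER_CUBIC))
cv2.imwrite("pics/cmp.png",cv2.convertScaleAbs(np.hstack(o),alpha=1.4))
E
```

```text
(no output)
```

View pics/cmp.png

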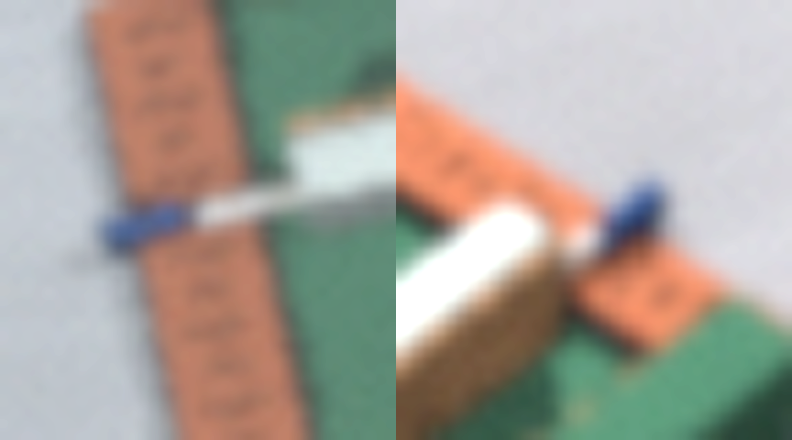

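The pointer's tip (200,213) meets the rider's tip (190,215) in the left view, and the right view agrees. I'll do a last check for rider shift and steadiness, then hand in.

```bash
python3 - <<'E'
from h import *
a=np.radians(12.4)
for q in (np.load("top0.npy",allow_pickle=True).item(),grab_frame("top")):
    m=cv2.inRange(cv2.cvtColor(q["color"],cv2.COLOR_RGB2HSV),(105,80,30),(130,255,255))[150:190,262:290];p=np.argwhere(m)[:,::-1]+[262,150]
    print("rider",len(p),p.mean(0),world(q,p.mean(0),.022)[0])
go(.481,-.0195,.0763)
print("joint speed",abs(get_state()["joint_vel"]).max())
print(hand_in())
E
```

```text
rider 11 [271.45454545 166.09090909] [0.67556926 0.10946025 0.022     ]
rider 10 [271.2 166.1] [0.67555299 0.1101575  0.022     ]
shift cm [ 0.01  0.03 -0.02] turn 0 | ee [ 0.4807 -0.0196  0.0761] rpy [ 3.141 -0.     1.354] w 0.0218 F [4.9 0.4 2. ] t 9.08
joint speed 0.001577467854824999
the job is handed in; nothing more can be done
None
```

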